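Tip out degreased chainring bolts and hold the tweezers set to the mark

ROBOT

A 6-joint arm with a two-finger parallel gripper is mounted at the origin on the work surface. World frame = base frame: x ahead of the robot, y to its left, z up, the work surface at z = 0. Lengths are in m, angles in rad, forces in N, time in s.
With the tool pointing down it reaches from about 0.225 to 0.875 m from the base axis. Payload 3.4 kg.
Tool frame: the origin (TCP) lies at the very end of the fingers, on their centre line; the grasp point (between the pads) lies 19 mm behind it (grip_depth is the z of the grasp point in the tool frame, in m); z points along the fingers, y is the direction in which the jaws open and shut (so a half turn about z gives the same grasp; the last joint's range is limited). The gripper opens to 85 mm and grips with 20 to 120 N. Pads are 22 mm wide; open, the fingers measure 114 mm over their backs; the gripper's body (76 mm by 85 mm) begins 54 mm behind the grasp point. The pads swing forward as they close: fully open they stand 13 mm farther back than shut.
Start: joints at [-1.254, 0.276, 1.505, -0, 1.361, -0.121], TCP at [0.244, -0.521, 0.231] pointing down, gripper open.
Joint ranges: [-2.89, 2.89], [-0.75, 2.08], [0.22, 2.7], [-1.18, 4.32], [0.11, 2.71], [-2.7, 2.7]. Speed limits (rad/s): [2.57, 2.57, 3.14, 3.14, 3.14, 3.14].

INTERFACE

Orientations are given as a unit quaternion [w, x, y, z].
In Python, from plant import * gives the robot as it stands.
- The arm moves only by the tool jog_arm, never from a script. Its argument "deltas" is a list that holds one entry, the list of rows, each a list of 6 numbers: the shift along the tool's x, y, z in m, then the turn, a rotation vector about the tool's x, y, z in degrees. A call has exactly 8 rows; each row is the pose to reach, as a shift and turn from the pose commanded when the call began, along the tool's axes at that moment; what a row does not reach only later rows make up. A row lasts 1/8 s, in which the tool goes at most 62.5 mm and 10.7 degrees, less where a joint would pass 70% of its speed; a pose out of reach is approached as far as the arm can. A call with a gripper value outside its range is refused whole. "hand" is the finger opening in m, from 0 to 0.0854, set as the call begins (left out, the last holds). The fingers move at their own pace and stop on an object; "squeeze" is the grip in N (left out, the last holds). Time passes only in rows, so rows that repeat a pose let the fingers close, or fill a call up. It gives the time, the measured TCP pose, the force and the opening at its end, in the units of the state.
- get_state(): the state, without advancing time (a new reading comes with each control period).
- capture(name): name is "scene" or "top" or "wrist"; returns the picture (480x640x3 uint8, red, green, blue); there is no depth.
- camera_info(name): a dict with "fx", "fy", "cx", "cy" (pixels), "cam_to_world" (4x4, takes a point from camera to world coordinates). Camera axes: x right, y up, looking along -z (the intrinsics and any distortion apply to the point x, -y, -z); pixel columns grow to the right and rows downward; lengths in m; the calibration is good to about 2 mm. A picture is of the moment at which its call begins: read the wrist's pose just before it. camera_info takes no time and is no camera call; for the wrist camera it gives the pose at the moment of the call.
- hand_in(): hands the job in, once; it reports no verdict.
The state is a dict: "t": time; "joints": joint angles; "joint_vel": joint speeds; "joint_efforts": joint torques, N m; "ee_pos": TCP position; "orientation": TCP orientation; "wrist_force": force on the tool from outside, world axes, zero at the start; "wrist_torque": the same for the moment, N m; "width": finger opening in m.
Only numpy, scipy, OpenCV 4.12 (cv2) and the standard library are available. Lean on these libraries where they do the work, as an engineer would, in place of code of your own. Each camera call takes 0.05 s, during which the arm holds its last target. There are 200 camera calls.

TASK

The five chainring bolts in the blue cup are degreased, so no finger may touch them: tip them all out of the cup into the steel tray and stand the cup back upright on the bench beside the tray. Then take up the long sprung tweezers, bring the tips over the tray a few centimetres above its floor, touching nothing, and squeeze until the red end of the guide pin just stands clear of the other blade (tips 16 mm apart, room for one bolt). Finish holding the tweezers there, still and at that gap, without letting go; leave the crank arm, chainring and bottle where they are.

Things in the scene. Friction and masses are not known exactly. Their poses are not given: they have to be found in the camera images.
- cup: Blue plastic parts cup, open on top, standing on the bench and holding the five bolts. Round, nearly straight-sided: outside diameter 53 mm at the foot, 58 mm at 65 mm height, 59 mm at the rim; 75 mm tall, wall 2.5 mm, floor 4 mm thick. Loose, about 40 g empty. Origin: centre of its underside; z points out of the mouth.
- tray: Shallow rectangular steel parts tray, 160 mm along its x, 200 mm along its y, walls 25 mm high and 3 mm thick, floor 3 mm thick. Fixed to the bench. Origin: centre of its underside; z up.
- bolt1: One of five chainring bolts (dark spool with a brass waist), 13 mm diameter, 12 mm long, 10 g, smooth and slippery (friction about 0.25); starts standing on end in the cup. Origin: its centre; z along its axis.
- bolt2: One of five chainring bolts (dark spool with a brass waist), 13 mm diameter, 12 mm long, 10 g, smooth and slippery (friction about 0.25); starts standing on end in the cup. Origin: its centre; z along its axis.
- bolt3: One of five chainring bolts (dark spool with a brass waist), 13 mm diameter, 12 mm long, 10 g, smooth and slippery (friction about 0.25); starts standing on end in the cup. Origin: its centre; z along its axis.
- bolt4: One of five chainring bolts (dark spool with a brass waist), 13 mm diameter, 12 mm long, 10 g, smooth and slippery (friction about 0.25); starts standing on end in the cup. Origin: its centre; z along its axis.
- bolt5: One of five chainring bolts (dark spool with a brass waist), 13 mm diameter, 12 mm long, 10 g, smooth and slippery (friction about 0.25); starts standing on end in the cup. Origin: its centre; z along its axis.
- tweezers: Long sprung steel tweezers, 265 mm, 100 g, lying on the blades' edges, so the blades open sideways. Blades 14 mm high (8 mm at the tips), 3 mm thick. Origin: midway between the blades, at the middle of the finger grips about 10 mm ahead of the centre of mass, level with the lower edges (bench). x points to the tips (145 mm ahead; the tail is 120 mm behind), y is the line along which they open, z up.
- grips (a point): Middle of the finger grips, 7 mm above the tweezers' origin. The grips are the dark ribbed outer faces, up to 35 mm before and behind this point: 32.5 mm apart over the outside when free, 23 mm (and then parallel) at the mark; 0.46 mm of width here is 1 mm at the tips. A squeeze of about 8 N a side reaches the mark, about 14 N shuts the tips; let go, they spring open.
- pin_eye (a point): Eyelet in the right (-y) blade, 65 mm ahead of the grips' middle. A guide pin on the left blade points at it and passes through as the blades close; the pin's end 5 mm are red. At the marked gap (tips 16 mm apart) the red end just stands out whole beyond the right blade, with no bare pin showing there.
- tip_left (a point): Inner face of the left (+y) blade at its tip, mid-height. Its distance to tip_right is the tip gap: 37 mm free, 16 mm at the mark.
- tip_right (a point): Inner face of the right (-y) blade at its tip, mid-height.
- tail (a point): Joined tail end of the tweezers, 118 mm behind their origin, mid-height.
- tips (a point): Point midway between the tips of the tweezers, 143 mm ahead of the tweezers' origin and 7 mm above it along z.
- crank: Black crank arm lying on the bench beyond the tray, 205 mm long, 40 mm wide, 22 mm high. Origin: centre of its underside, x along it. Not part of the job: leave it where it is.
- chainring: Dark steel chainring lying flat on the bench, 142 mm diameter, 5 mm thick. Origin: centre of its underside. Leave it where it is.
- threadlocker: Small red bottle with a blue nozzle standing on the bench, 35 mm diameter, 88 mm tall. Origin: centre of its underside. Leave it where it is.

How it is judged:
By the outcome, as a careful person would: the job done as asked, in the order asked, and still so for the second after the job is handed in, while the arm keeps its last pose, push and grip.
It also fails if it takes over 64 s, if anything falls off the work surface, if the arm or the gripper's body presses on something with over 40 N, if the wrist force passes 120 N, or if a joint passes its speed limit or range.

## Working session

There is one attempt and no reset: what is moved stays moved. The work goes in short steps, Python scripts to look and compute and a tool call to move; the robot and the scene stay as the last step left them, time stands still between calls to the robot, and variables do not carry over. Pictures are saved under pics/ and viewed, about 8 in all and at most 12, crops included, and the job is handed in when it is done.

Besides the shell and the picture viewer there is one more tool, called after ">>>" as name([rows], argument=value, ...), one row to a line, values as JSON. jog_arm: Moves the arm, as the interface text tells. Its arguments: {"type":"object","properties":{"deltas":{"type":"array","items":{"type":"array","items":{"type":"array","items":{"type":"number"}}}},"hand":{"type":"number"},"squeeze":{"type":"number"}},"required":["deltas"]}

```bash
mkdir -p pics; ls; python3 - <<'E'
from plant import *
import cv2,numpy as np
s=get_state();print({k:np.round(v,3).tolist() for k,v in s.items()})
for n in("scene","top"):
    i=camera_info(n);print(n,{k:(np.round(v,4).tolist()) for k,v in i.items() if not isinstance(v,str)})
    cv2.imwrite(f"pics/{n}0.png",capture(n)[:,:,::-1])
E
```

```text
pics
{'t': 0.0, 'joints': [-1.254, 0.277, 1.506, 0.0, 1.361, -0.121], 'joint_vel': [-0.001, -0.0, -0.001, 0.001, -0.001, 0.001], 'joint_efforts': [-0.003, -41.679, -24.581, -0.001, 0.011, -0.0], 'ee_pos': [0.244, -0.52, 0.23], 'orientation': [-0.001, 0.976, 0.217, -0.0], 'wrist_force': [0.054, -0.839, -0.619], 'wrist_torque': [0.021, 0.027, -0.01], 'width': 0.086}
scene {'fx': 472.8242, 'fy': 472.8242, 'cx': 318.5905, 'cy': 235.7778, 'cam_to_world': [[0.7206, -0.5701, 0.3945, 1.0411], [0.6933, 0.5934, -0.4089, -0.4726], [-0.001, 0.5682, 0.8229, 1.0077], [0.0, 0.0, 0.0, 1.0]]}
top {'fx': 593.3291, 'fy': 593.3291, 'cx': 317.4177, 'cy': 231.2471, 'cam_to_world': [[0.02, 0.998, -0.0599, 0.4779], [-0.9997, 0.021, 0.0156, 0.0117], [0.0168, 0.0596, 0.9981, 1.3658], [0.0, 0.0, 0.0, 1.0]]}
```

View pics/top0.png

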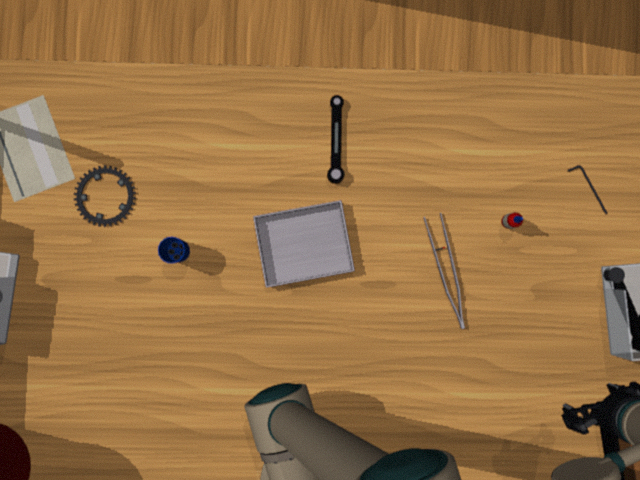

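View pics/scene0.png

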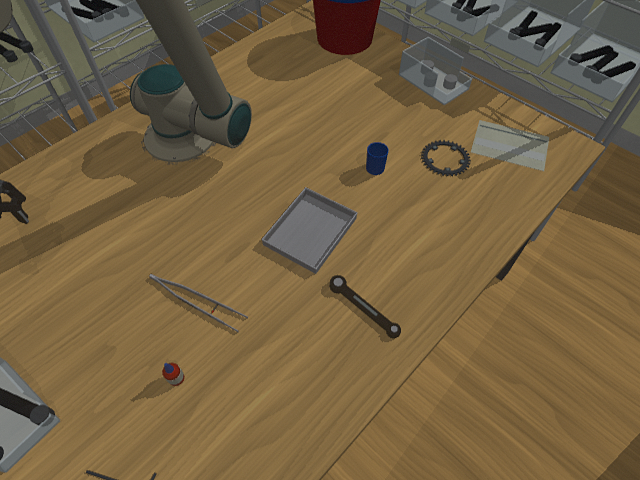

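Top view: the cup is at about (174,250) and the tray runs from (255,203) to (354,287). The tweezers have their tail at (463,328) and tips at (427,217) and (443,213), pointing away from the robot. The scene view agrees: the bottle, crank and chainring are all clear of the work area.

```bash
cat > h.py <<'E'
from plant import *
import cv2,numpy as np
from scipy.spatial.transform import Rotation as R
def ray(i,u,v):
    M=np.array(i["cam_to_world"]);d=M[:3,:3]@np.array([(u-i["cx"])/i["fx"],-(v-i["cy"])/i["fy"],-1]);return M[:3,3],d
def onz(i,u,v,z):
    o,d=ray(i,u,v);return o+d*(z-o[2])/d[2]
def proj(i,p):
    M=np.array(i["cam_to_world"]);q=M[:3,:3].T@(np.array(p)-M[:3,3]);return [i["cx"]-i["fx"]*q[0]/q[2],i["cy"]+i["fy"]*q[1]/q[2]]
def st():
    s=get_state();r=R.from_quat(np.array(s["orientation"])[[1,2,3,0]]);return s,r
E
python3 - <<'E'
from h import *
np.set_printoptions(precision=4,suppress=True)
t=cv2.imread("pics/top0.png");i=camera_info("top")
hsv=cv2.cvtColor(t,cv2.COLOR_BGR2HSV)
m=cv2.inRange(hsv,(105,120,30),(130,255,255));m[:,:140]=0;m[:,210:]=0
c=max(cv2.findContours(m,0,2)[0],key=cv2.contourArea);e=cv2.fitEllipse(c);print("cup",e,cv2.boundingRect(c))
print("rim extents", onz(i,*e[0],.075), onz(i,*e[0],.0375))
s=cv2.imread("pics/scene0.png");j=camera_info("scene");hs=cv2.cvtColor(s,cv2.COLOR_BGR2HSV)
m=cv2.inRange(hs,(105,120,30),(130,255,255));m[:120]=0;m[200:]=0;m[:,:350]=0;m[:,400:]=0
c2=max(cv2.findContours(m,0,2)[0],key=cv2.contourArea);x,y,w,h=cv2.boundingRect(c2);print("scene cup",x,y,w,h,onz(j,x+w/2,y+h/2,.0375))
# tray
m=cv2.inRange(hsv,(0,0,60),(180,70,255));r=np.zeros_like(m);r[185:300,240:370]=m[185:300,240:370]
c=max(cv2.findContours(cv2.morphologyEx(r,cv2.MORPH_OPEN,np.ones((3,3))),0,2)[0],key=cv2.contourArea)
b=cv2.minAreaRect(c);P=np.array([onz(i,*p,.025) for p in cv2.boxPoints(b)]);print("tray",b,P,P.mean(0))
r=np.zeros_like(m);r[200:340,400:490]=cv2.inRange(hsv,(0,0,50),(180,75,255))[200:340,400:490]
c=max(cv2.findContours(r,0,2)[0],key=cv2.contourArea);pts=np.argwhere(r>0)
for v in range(206,334,8):
    u=np.where(r[v]>0)[0]
    if len(u):print(v,u.min(),u.max(),onz(i,u.min(),v,.01)[:2],onz(i,u.max(),v,.01)[:2])
crop=cv2.resize(t[200:340,395:495],None,fx=4,fy=4,interpolation=cv2.INTER_CUBIC);cv2.imwrite("pics/tw.png",crop)
E
```

```text
cup ((172.80352783203125, 249.78768920898438), (24.235933303833008, 30.138151168823242), 98.28331756591797) (159, 237, 30, 26)
rim extents [0.5085 0.3041 0.075 ] [0.5094 0.3126 0.0375]
scene cup 367 143 21 32 [0.5136 0.3129 0.0375]
tray ((303.3727111816406, 243.41246032714844), (72.69003295898438, 90.60762023925781), 79.50852966308594) [[ 0.59    0.1391  0.025 ]
 [ 0.6319 -0.062   0.025 ]
 [ 0.4704 -0.0948  0.025 ]
 [ 0.4294  0.1051  0.025 ]] [0.5304 0.0218 0.025 ]
214 440 441 [ 0.6049 -0.2907] [ 0.605 -0.293]
222 425 443 [ 0.5857 -0.2563] [ 0.5866 -0.2978]
230 428 445 [ 0.5675 -0.2634] [ 0.5683 -0.3026]
238 430 447 [ 0.5492 -0.2681] [ 0.55   -0.3073]
246 432 449 [ 0.5309 -0.2729] [ 0.5317 -0.312 ]
254 434 451 [ 0.5126 -0.2776] [ 0.5134 -0.3168]
262 437 453 [ 0.4945 -0.2847] [ 0.4952 -0.3215]
270 439 455 [ 0.4763 -0.2894] [ 0.477  -0.3262]
278 442 456 [ 0.4582 -0.2965] [ 0.4588 -0.3286]
286 444 458 [ 0.44   -0.3012] [ 0.4406 -0.3333]
294 447 460 [ 0.4219 -0.3082] [ 0.4225 -0.338 ]
302 451 460 [ 0.404  -0.3175] [ 0.4043 -0.3381]
310 454 461 [ 0.3859 -0.3245] [ 0.3862 -0.3405]
318 458 462 [ 0.368  -0.3337] [ 0.3682 -0.3429]
326 460 464 [ 0.35   -0.3384] [ 0.3502 -0.3475]
```

View pics/tw.png

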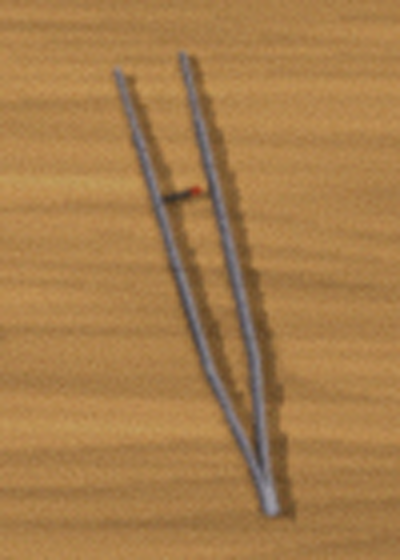

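```bash
cat >> h.py <<'E'
np.set_printoptions(precision=4,suppress=True)
def rot(y,z):
    y=np.array(y,float);z=np.array(z,float);z/=np.linalg.norm(z);y-=z*(y@z);y/=np.linalg.norm(y);return R.from_matrix(np.c_[np.cross(y,z),y,z])
def go(pos,r1,p0=None,r0=None):
    "final row from pose (default measured) to target"
    s,r=st();p=np.array(s["ee_pos"]) if p0 is None else np.array(p0);r=r0 or r
    d=r.inv().apply(np.array(pos)-p);w=np.degrees((r.inv()*r1).as_rotvec())
    print("J",np.round(s["joints"],2),"n rows",np.ceil(max(np.linalg.norm(d)/.0625,np.linalg.norm(w)/10.7)));print("final",np.round(d,4),np.round(w,2));return d,w
E
python3 - <<'E'
from h import *
i=camera_info("top")
P=[onz(i,424.5,217.5,.011),onz(i,440.5,213.25,.011),onz(i,462.75,328,.012)]
m=(P[0]+P[1])/2;d=m-P[2];L=np.linalg.norm(d[:2]);u=d/L;print(P,L,"dir",u,np.degrees(np.arctan2(u[1],u[0])))
print("origin from tips",m-u*.145,"from tail",P[2]+u*.12)
go([.45,-.1,.3],rot([1,0,0],[0,0,-1]))
E
```

```text
[array([ 0.596 , -0.2548,  0.011 ]), array([ 0.6066, -0.2917,  0.011 ]), array([ 0.3458, -0.3442,  0.012 ])] 0.265187404641608 dir [ 0.9636  0.2675 -0.0038] 15.516549732733564
origin from tips [ 0.4616 -0.312   0.0115] from tail [ 0.4614 -0.3121  0.0115]
J [-1.25  0.28  1.51 -0.    1.36 -0.12] n rows 8.0
final [ 0.3651 -0.2933 -0.0689] [ -0.08  -0.06 -64.92]
```

>>> jog_arm([
  [[0.045,-0.036,-0.009,0,0,-8],[0.09,-0.073,-0.018,0,0,-16],[0.136,-0.11,-0.026,0,0,-24],[0.182,-0.146,-0.035,0,0,-32],[0.228,-0.183,-0.044,0,0,-40],[0.273,-0.22,-0.052,0,0,-48.5],[0.32,-0.256,-0.06,0,0,-57],[0.365,-0.293,-0.069,0,0,-65]],
])

```text
t: 1.1
ee_pos: [0.4505, -0.0988, 0.3003]
orientation: [0.0, 0.705, 0.709, -0.0]
wrist_force: [1.0, -1.2, -0.4]
width: 0.0855
```

```bash
python3 -c "
from h import *
s,r=st();print(s['ee_pos'],r.as_matrix())
c=np.cos(np.radians(20));n=np.sin(np.radians(20))
go([.51,.19,.2],rot([1,0,0],[0,c,-n]))"
```

```text
[ 0.4505 -0.0988  0.3003] [[-0.006   1.     -0.0001]
 [ 1.      0.006  -0.0001]
 [-0.0001 -0.0001 -1.    ]]
J [-0.37  0.07  1.6  -0.    1.48 -0.37] n rows 7.0
final [0.2885 0.0612 0.1003] [-0.22 70.01  0.3 ]
```

>>> jog_arm([
  [[0.036,0.008,0.012,0,9,0],[0.072,0.015,0.025,0,18,0],[0.108,0.023,0.037,0,27,0],[0.144,0.03,0.05,0,36,0],[0.18,0.038,0.062,0,45,0],[0.216,0.046,0.075,0,53,0],[0.252,0.053,0.087,0,62,0],[0.288,0.06,0.1,0,70,0]],
])

```text
t: 2.1
ee_pos: [0.5104, 0.1877, 0.1996]
orientation: [-0.406, 0.579, 0.579, 0.407]
wrist_force: [0.2, 0.2, -0.7]
width: 0.0856
```

```bash
python3 - <<'E'
from h import *
s,r=st();print(s['ee_pos'],r.as_matrix())
cv2.imwrite("pics/w1.png",capture("wrist")[:,:,::-1])
i=camera_info("wrist");print(i)
c=np.cos(np.radians(20));n=np.sin(np.radians(20))
g=np.array([.511,.308,.052])
t=g+.019*np.array([0,c,-n])
print("target tcp",t)
go(t-.1*np.array([0,c,-n]),rot([1,0,0],[0,c,-n]))
go(t,rot([1,0,0],[0,c,-n]))
E
```

```text
[0.5104 0.1877 0.1996] [[-0.0003  1.      0.0006]
 [ 0.3391 -0.0004  0.9408]
 [ 0.9408  0.0005 -0.3391]]
{'fx': 366.32345883822114, 'fy': 366.32345883822114, 'cx': 321.40061933785023, 'cy': 247.87048263452533, 'cam_to_world': array([[ 1.    ,  0.0063,  0.0076,  0.5106],
       [ 0.0019,  0.6257, -0.7801,  0.0829],
       [-0.0097,  0.7801,  0.6256,  0.3237],
       [ 0.    ,  0.    ,  0.    ,  1.    ]])}
target tcp [0.511  0.3259 0.0455]
J [-0.42  0.52  1.95  1.03  1.55 -0.96] n rows 2.0
final [-0.0944  0.0036  0.0781] [-0.25 -0.44 -0.55]
J [-0.42  0.52  1.95  1.03  1.55 -0.96] n rows 4.0
final [-0.0952  0.004   0.1781] [-0.25 -0.44 -0.55]
```

View pics/w1.png

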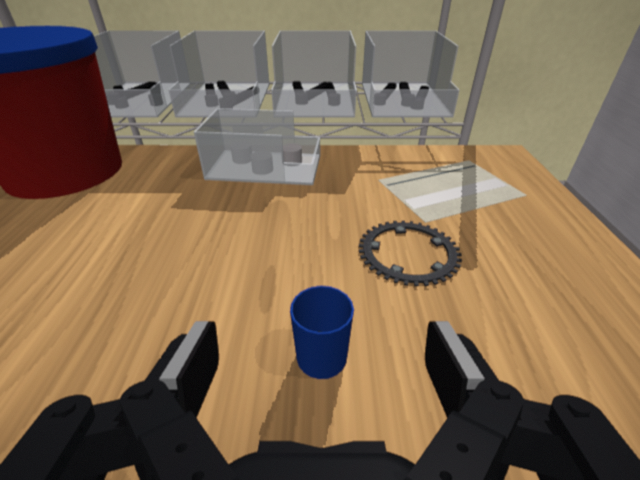

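Wrist view: the cup is centred between the open fingers, with the rim centre near (322,309) and the foot at the bottom near (320,376). The chainring is well behind it.

```bash
python3 - <<'E'
from h import *
i=camera_info("wrist");t=cv2.imread("pics/w1.png");h=cv2.cvtColor(t,cv2.COLOR_BGR2HSV)
m=cv2.inRange(h,(105,120,30),(130,255,255));m[:270]=0;m[:,:260]=0;m[:,380:]=0
x,y,w,hh=cv2.boundingRect(m);print(x,y,w,hh)
print("far rim",onz(i,x+w/2,y,.075)-[0,.0295,0],"near foot",onz(i,x+w/2,y+hh,0)+[0,.0265,0])
E
```

```text
291 286 62 92
far rim [0.5083 0.305  0.075 ] near foot [0.5077 0.3094 0.    ]
```

>>> jog_arm([
  [[-0.015,0.001,0.013,0,0,0],[-0.03,0.001,0.026,0,0,0],[-0.045,0.002,0.039,0,0,0],[-0.06,0.002,0.052,0,0,0],[-0.075,0.002,0.065,0,0,0],[-0.09,0.003,0.075,0,0,0],[-0.094,0.003,0.078,0,0,-0.3],[-0.094,0.003,0.078,0,0,-0.5]],
])

```text
t: 3.15
ee_pos: [0.5127, 0.2286, 0.085]
orientation: [-0.404, 0.576, 0.582, 0.407]
wrist_force: [-0.0, 0.0, 0.5]
width: 0.0852
```

>>> jog_arm([
  [[0,-0.002,0.015,0,0,0],[-0.001,-0.003,0.03,0,0,0],[-0.001,-0.003,0.045,0,0,0],[-0.002,-0.003,0.06,0,0,0],[-0.002,-0.003,0.075,0,0,0],[-0.002,-0.003,0.09,0,0,0],[-0.002,-0.003,0.1,0,0,0],[-0.002,-0.003,0.102,0,0,0]],
])

```text
t: 4.15
ee_pos: [0.5091, 0.3244, 0.0482]
orientation: [-0.404, 0.576, 0.582, 0.407]
wrist_force: [0.8, -0.1, 0.6]
width: 0.0852
```

>>> jog_arm([
  [[0,0,0,0,0,0],[0,0,0,0,0,0],[0,0,0,0,0,0],[0,0,0,0,0,0],[0,0,0,0,0,0],[0,0,0,0,0,0],[0,0,0,0,0,0],[0,0,0,0,0,0]],
], hand=0.05, squeeze=25)

```text
t: 5.15
ee_pos: [0.5099, 0.3237, 0.0488]
orientation: [-0.404, 0.576, 0.582, 0.407]
wrist_force: [0.8, -1.4, 4.0]
width: 0.0567
```

```bash
python3 - <<'E'
from h import *
s,r=st();print(s['ee_pos'],s['width'],s['joints'])
cv2.imwrite("pics/w2.png",capture("wrist")[:,:,::-1])
go(np.array(s['ee_pos'])+[0,0,.11],rot([1,0,0],[0,1,0]))
E
```

```text
[0.5099 0.3237 0.0488] 0.05666944558463288 [-0.1734  0.7613  2.0693  1.2973  1.2919 -1.2612]
J [-0.17  0.76  2.07  1.3   1.29 -1.26] n rows 2.0
final [ 0.1034  0.001  -0.0376] [-0.14 19.97  0.53]
```

View pics/w2.png

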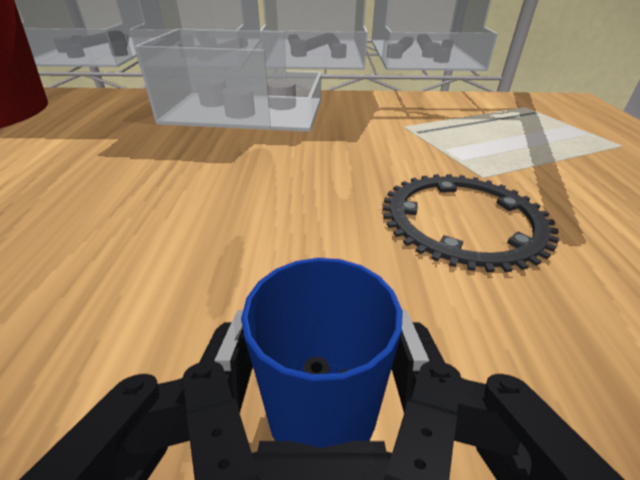

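The cup is held at 56.7 mm with at least one bolt visible deep inside, and the fingers are only on the outer wall. Next I lift it and carry it upright over the tray.

```bash
python3 - <<'E'
from h import *
s,r=st();p=np.array(s['ee_pos'])
go(p+[0,0,.085],r);go([.495,.05,.134],r)
E
```

```text
J [-0.17  0.76  2.07  1.3   1.29 -1.26] n rows 2.0
final [ 0.0799  0.0007 -0.029 ] [0. 0. 0.]
J [-0.17  0.76  2.07  1.3   1.29 -1.26] n rows 5.0
final [-0.0132 -0.0152 -0.2863] [0. 0. 0.]
```

>>> jog_arm([
  [[0.01,0,-0.004,0,0,0],[0.03,0,-0.011,0,0,0],[0.055,0,-0.02,0,0,0],[0.08,0.001,-0.029,0,0,0],[0.074,-0.001,-0.046,0,0,0],[0.066,-0.003,-0.07,0,0,0],[0.055,-0.005,-0.1,0,0,0],[0.044,-0.007,-0.13,0,0,0]],
])

```text
t: 6.2
ee_pos: [0.5014, 0.2148, 0.1328]
orientation: [-0.404, 0.577, 0.582, 0.406]
wrist_force: [0.8, 0.4, -1.3]
width: 0.0569
```

>>> jog_arm([
  [[-0.01,-0.001,-0.03,0,0,0],[-0.022,-0.003,-0.06,0,0,0],[-0.033,-0.004,-0.09,0,0,0],[-0.043,-0.006,-0.12,0,0,0],[-0.05,-0.007,-0.138,0,0,0],[-0.055,-0.008,-0.15,0,0,0],[-0.057,-0.008,-0.156,0,0,0],[-0.057,-0.008,-0.156,0,0,0]],
])

```text
t: 7.2
ee_pos: [0.495, 0.0506, 0.1339]
orientation: [-0.404, 0.576, 0.582, 0.407]
wrist_force: [-0.2, -0.2, -1.0]
width: 0.0565
```

```bash
python3 - <<'E'
from h import *
s,r=st();p=np.array(s['ee_pos']);print(p,s['joints'],s['width'])
k=np.array([.174,0,.985])
for a in (65,130): print(a*k)
go([.495,.045,.118],r)
E
```

```text
[0.495  0.0506 0.1339] [-0.6533  0.6482  1.8859  0.842   1.6169 -1.1091] 0.056502199931228785
[11.31   0.    64.025]
[ 22.62   0.   128.05]
J [-0.65  0.65  1.89  0.84  1.62 -1.11] n rows 1.0
final [-0.0169 -0.0001  0.0002] [0. 0. 0.]
```

>>> jog_arm([
  [[-0.002,0,0,1.74,0,9.85],[-0.004,0,0,3.48,0,19.7],[-0.006,0,0,5.22,0,29.55],[-0.008,0,0,6.96,0,39.4],[-0.01,0,0,8.7,0,49.25],[-0.012,0,0,10.4,0,59.1],[-0.014,0,0,12.2,0,68.95],[-0.016,0,0,13.9,0,78.8]],
])

```text
t: 8.2
ee_pos: [0.495, 0.046, 0.119]
orientation: [-0.632, 0.765, 0.125, -0.011]
wrist_force: [-0.2, -0.3, -2.1]
width: 0.0568
```

>>> jog_arm([
  [[0,0,0,1.2,0,7],[0,0,0,2.5,0,14],[0,0,0,3.7,0,21],[0,0,0,5,0,28],[0,0,0,6.2,0,35],[0,0,0,7.4,0,42],[0,0,0,8.7,0,49.3],[0,0,0,8.7,0,49.3]],
])

```text
t: 9.2
ee_pos: [0.4949, 0.0458, 0.1189]
orientation: [-0.625, 0.699, -0.204, -0.281]
wrist_force: [0.0, -0.0, -0.7]
width: 0.0569
```

>>> jog_arm([
  [[0,0,0,0,0,0],[0,0,0,0,0,0],[0,0,0,0,0,0],[0,0,0,0,0,0],[0,0,0,1.7,0,9.8],[0,0,0,1.7,0,9.8],[0,0,0,1.7,0,9.8],[0,0,0,1.7,0,9.8]],
])

```text
t: 10.2
ee_pos: [0.4953, 0.0449, 0.119]
orientation: [-0.609, 0.67, -0.267, -0.329]
wrist_force: [-0.1, 1.2, -1.3]
width: 0.0568
```

```bash
python3 - <<'E'
from h import *
s,r=st();print(s['ee_pos'],s['joints'],s['width'],s['wrist_force'])
a=capture("scene")[:,:,::-1];b=capture("wrist")[:,:,::-1]
a=cv2.resize(a[150:330,220:420],None,fx=2,fy=2);b=cv2.resize(b,(480,360))
cv2.imwrite("pics/p1.png",cv2.resize(np.hstack([a,b]),(800,327)))
E
```

```text
[0.4953 0.0449 0.119 ] [-0.6438  0.8807  1.7966  0.8513  1.8455  1.2192] 0.05683369983576068 [-0.0681  1.1727 -1.2517]
```

View pics/p1.png

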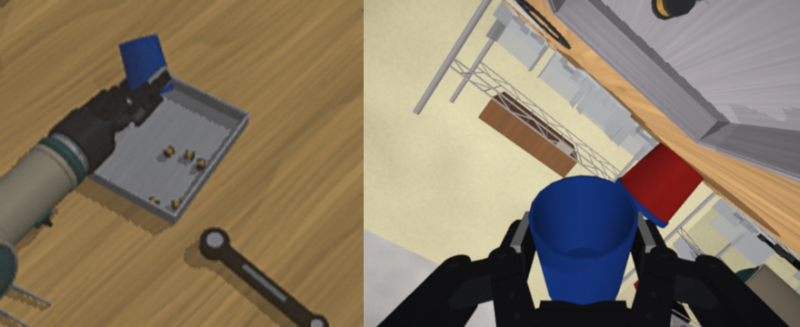

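Five bolts are in the tray: three near mid-floor at (168,152), (188,156) and (200,163), and two near the lower corner at (155,201) and (176,204). The cup is empty. Now I turn it back upright.

>>> jog_arm([
  [[0,0,0,-1.74,0,-9.85],[0,0,0,-3.48,0,-19.7],[0,0,0,-5.22,0,-29.55],[0,0,0,-6.96,0,-39.4],[0,0,0,-8.7,0,-49.25],[0,0,0,-10.4,0,-59.1],[0,0,0,-12.2,0,-68.95],[0,0,0,-13.9,0,-78.8]],
])

```text
t: 11.3
ee_pos: [0.4952, 0.045, 0.119]
orientation: [-0.6, 0.75, 0.258, 0.105]
wrist_force: [-0.1, 0.1, -0.3]
width: 0.0567
```

```bash
python3 - <<'E'
from h import *
q=R.from_quat([.576,.582,.407,-.404]);go([.5,.237,.10],q)
E
```

```text
J [-0.61  0.76  1.77  0.78  1.74 -0.08] n rows 6.0
final [ 0.0455 -0.0098  0.1873] [-10.38   0.06 -58.72]
```

>>> jog_arm([
  [[0.006,-0.001,0.023,-1.3,0,-7.3],[0.011,-0.002,0.047,-2.6,0,-14.7],[0.017,-0.004,0.07,-3.9,0,-22],[0.023,-0.005,0.094,-5.2,0,-29.4],[0.028,-0.006,0.117,-6.5,0,-36.7],[0.034,-0.007,0.14,-7.8,0,-44],[0.04,-0.009,0.164,-9.1,0,-51.4],[0.0455,-0.01,0.187,-10.4,0,-58.7]],
])

```text
t: 12.3
ee_pos: [0.5001, 0.2375, 0.1004]
orientation: [-0.404, 0.577, 0.582, 0.406]
wrist_force: [-0.7, -0.2, -0.2]
width: 0.0568
```

```bash
python3 - <<'E'
from h import *
q=R.from_quat([.576,.582,.407,-.404]);go([.5,.237,.051],q)
E
```

```text
J [-0.34  0.66  2.05  1.12  1.39 -1.17] n rows 1.0
final [-0.0465 -0.0004  0.0164] [-0.01  0.07 -0.09]
```

>>> jog_arm([
  [[-0.01,0,0.003,0,0,0],[-0.02,0,0.007,0,0,0],[-0.03,0,0.01,0,0,0],[-0.038,0,0.013,0,0,0],[-0.042,0,0.015,0,0,0],[-0.045,0,0.016,0,0,0],[-0.047,0,0.017,0,0,0],[-0.048,0,0.017,0,0,0]],
])

```text
t: 13.3
ee_pos: [0.5002, 0.2363, 0.0493]
orientation: [-0.406, 0.578, 0.581, 0.405]
wrist_force: [-0.2, -0.2, -0.3]
width: 0.057
```

```bash
python3 -c "
from h import *
s,r=st();print(s['ee_pos'],s['wrist_force'],s['wrist_torque'],s['width'])"
```

```text
[0.5002 0.2363 0.0493] [-0.1799 -0.2129 -0.3127] [-0.5156 -0.0593  0.0192] 0.05695610564922429
```

>>> jog_arm([
  [[-0.0005,0,0.0002,0,0,0],[-0.001,0,0.0003,0,0,0],[-0.0014,0,0.0005,0,0,0],[-0.0018,0,0.0006,0,0,0],[-0.002,0,0.0007,0,0,0],[-0.002,0,0.0007,0,0,0],[-0.002,0,0.0007,0,0,0],[-0.002,0,0.0007,0,0,0]],
])

```text
t: 14.3
ee_pos: [0.5002, 0.2364, 0.0485]
orientation: [-0.406, 0.578, 0.58, 0.406]
wrist_force: [0.6, -2.4, 5.1]
width: 0.0568
```

>>> jog_arm([
  [[0,0,0,0,0,0],[0,0,0,0,0,0],[0,0,0,0,0,0],[0,0,0,0,0,0],[0,0,0,0,0,0],[0,0,0,0,0,0],[0,0,0,0,0,0],[0,0,0,0,0,0]],
], hand=0.085)

```text
t: 15.3
ee_pos: [0.5002, 0.2362, 0.0471]
orientation: [-0.406, 0.578, 0.581, 0.405]
wrist_force: [-0.5, 0.9, 0.3]
width: 0.0851
```

>>> jog_arm([
  [[0,0,-0.01,0,0,0],[0,0,-0.03,0,0,0],[0,0,-0.05,0,0,0],[0,0,-0.075,0,0,0],[0,0,-0.1,0,0,0],[0.01,0,-0.13,0,0,0],[0.03,0,-0.16,0,0,0],[0.06,0,-0.19,0,0,0]],
])

```text
t: 16.3
ee_pos: [0.5004, 0.0758, 0.1694]
orientation: [-0.405, 0.579, 0.58, 0.405]
wrist_force: [1.0, -1.2, 0.3]
width: 0.0852
```

```bash
python3 - <<'E'
from h import *
s,r=st();print(s['ee_pos'],s['wrist_force'])
t=capture("scene")[:,:,::-1];w=capture("wrist")[:,:,::-1]
cv2.imwrite("pics/c1.png",np.hstack([cv2.resize(t[120:330,220:440],(400,382)),cv2.resize(w,(400,382))]))
a=np.radians(15.5);g=[-np.sin(a),np.cos(a),0]
for y in (np.array(g),-np.array(g)):
    go([.42,-.2,.28],rot(y,[0,0,-1]))
E
```

```text
[0.5004 0.0758 0.1694] [ 1.0396 -1.2204  0.2814]
J [-0.61  0.58  1.88  0.88  1.64 -1.04] n rows 12.0
final [ 0.0073 -0.081  -0.2957] [ 63.42 -47.63 -90.35]
J [-0.61  0.58  1.88  0.88  1.64 -1.04] n rows 10.0
final [ 0.0073 -0.081  -0.2957] [-44.68 -59.49  64.82]
```

View pics/c1.png

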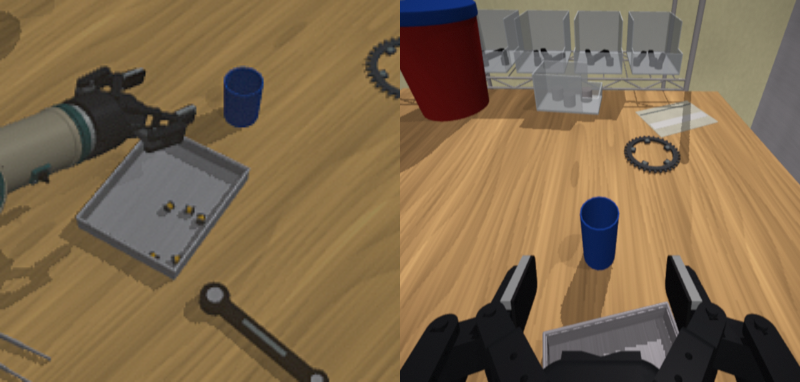

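Views: the cup stands upright and empty beside the tray, with all five bolts inside it. Now the tweezers.

>>> jog_arm([
  [[0.001,-0.008,-0.03,-4.5,-6,6.5],[0.001,-0.016,-0.06,-9,-12,13],[0.002,-0.024,-0.089,-13.4,-17.9,19.5],[0.003,-0.032,-0.118,-17.9,-23.8,26],[0.004,-0.04,-0.148,-22.4,-29.7,32.4],[0.004,-0.049,-0.177,-26.8,-35.7,38.9],[0.005,-0.057,-0.207,-31.3,-41.6,45.4],[0.006,-0.065,-0.237,-35.7,-47.6,51.9]],
], hand=0.055)

```text
t: 17.4
ee_pos: [0.4344, -0.1441, 0.256]
orientation: [-0.092, 0.962, 0.243, 0.087]
wrist_force: [0.5, -0.2, -0.8]
width: 0.0554
```

```bash
python3 - <<'E'
from h import *
a=np.radians(15.5)
go([.4615,-.312,.15],rot([np.sin(a),-np.cos(a),0],[0,0,-1]))
E
```

```text
J [-0.68  0.08  1.73  0.25  1.39  0.35] n rows 4.0
final [-0.0747  0.1726  0.0693] [ -9.11 -11.34  12.74]
```

>>> jog_arm([
  [[-0.012,0.029,0.011,-1.5,-1.9,2.1],[-0.025,0.058,0.023,-3,-3.8,4.2],[-0.037,0.087,0.034,-4.5,-5.7,6.4],[-0.05,0.115,0.046,-6,-7.6,8.5],[-0.062,0.144,0.058,-7.6,-9.5,10.6],[-0.075,0.173,0.069,-9.1,-11.3,12.7],[-0.075,0.173,0.069,-9.1,-11.3,12.7],[-0.075,0.173,0.069,-9.1,-11.3,12.7]],
])

```text
t: 18.4
ee_pos: [0.4635, -0.3099, 0.1489]
orientation: [-0.003, 0.99, 0.138, 0.002]
wrist_force: [-0.0, -0.1, 0.6]
width: 0.0549
```

```bash
python3 - <<'E'
from h import *
a=np.radians(15.5)
s,r=st()
w=capture("wrist")[:,:,::-1];i=camera_info("wrist");np.save("wi.npy",i,allow_pickle=True)
for x in (-.03,0,.03):
    p=np.array([.4615,-.312,.014])+x*np.array([np.cos(a),np.sin(a),0]);print(proj(i,p))
c=np.ascontiguousarray(w);cv2.imwrite("pics/w3.png",c);
go([.4615,-.312,.03],rot([np.sin(a),-np.cos(a),0],[0,0,-1]))
E
```

```text
[np.float64(321.8865151012514), np.float64(272.5666829925859)]
[np.float64(322.1888207403839), np.float64(237.8416068134521)]
[np.float64(322.5118230096448), np.float64(200.73916162485503)]
J [-0.72  0.31  1.67  0.01  1.16  0.57] n rows 2.0
final [-0.0032  0.0019  0.1193] [-0.24 -0.27  0.37]
```

View pics/w3.png

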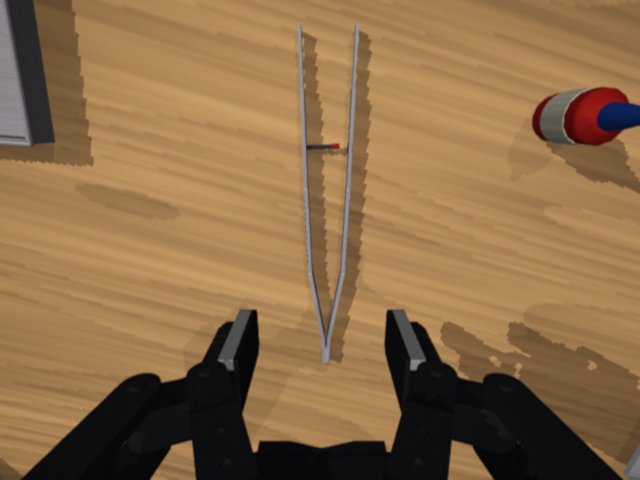

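The wrist view shows the tweezers nearly parallel to the tool, with the tail at (326,362), tips at (301,26) and (357,26), and the pin at (322,147). They sit a few pixels right of my prediction, so I'll measure them from this view.

```bash
python3 - <<'E'
from h import *
i=camera_info("wrist")
T=onz(i,326,362,.014);A=onz(i,301.5,27,.011);B=onz(i,357,27,.011);m=(A+B)/2;d=(m-T)[:2];L=np.linalg.norm(d);u=d/L
print(T,m,"L",L,"gap outer",np.linalg.norm(A-B),"ang",np.degrees(np.arctan2(u[1],u[0])))
print("origin",m[:2]-u*.145*L/.265,T[:2]+u*.12*L/.265)
o=T[:2]+u*.12*L/.265
a=np.arctan2(u[1],u[0])
go([*o,.03],rot([np.sin(a),-np.cos(a),0],[0,0,-1]))
E
```

```text
[ 0.3497 -0.3476  0.014 ] [ 0.6053 -0.2758  0.011 ] L 0.2654955124372412 gap outer 0.037509798353477265 ang 15.69042864090336
origin [ 0.4655 -0.3151] [ 0.4655 -0.3151]
J [-0.72  0.31  1.67  0.01  1.16  0.57] n rows 2.0
final [-0.0002  0.0059  0.1193] [-0.24 -0.28  0.17]
```

>>> jog_arm([
  [[0,0.003,0.025,-0.2,-0.2,0.1],[0,0.005,0.05,-0.2,-0.3,0.2],[0,0.005,0.075,-0.2,-0.3,0.2],[0,0.005,0.1,-0.2,-0.3,0.2],[0,0.005,0.12,-0.2,-0.3,0.2],[0,0.005,0.133,-0.2,-0.3,0.2],[0,0.005,0.14,-0.2,-0.3,0.2],[0,0.005,0.144,-0.2,-0.3,0.2]],
])

```text
t: 19.45
ee_pos: [0.4664, -0.3147, 0.0051]
orientation: [0.0, 0.991, 0.136, 0.0]
wrist_force: [0.3, -0.5, -0.3]
width: 0.055
```

>>> jog_arm([
  [[0,0,0,0,0,0],[0,0,0,0,0,0],[0,0,0,0,0,0],[0,0,0,0,0,0],[0,0,0,0,0,0],[0,0,0,0,0,0],[0,0,0,0,0,0],[0,0,0,0,0,0]],
], hand=0.036, squeeze=20)

```text
t: 20.45
ee_pos: [0.4661, -0.3146, 0.0048]
orientation: [0.0, 0.991, 0.136, -0.0]
wrist_force: [0.7, 0.8, 0.2]
width: 0.0358
```

>>> jog_arm([
  [[0,0,0.001,0,0,0],[0,0,0.002,0,0,0],[0,0,0.003,0,0,0],[0,0,0.003,0,0,0],[0,0,0.003,0,0,0],[0,0,0.003,0,0,0],[0,0,0.003,0,0,0],[0,0,0.003,0,0,0]],
])

```text
t: 21.45
ee_pos: [0.4661, -0.3145, 0.0018]
orientation: [0.0, 0.991, 0.136, -0.0]
wrist_force: [0.9, -0.3, -0.7]
width: 0.0358
```

>>> jog_arm([
  [[0,0,0,0,0,0],[0,0,0,0,0,0],[0,0,0,0,0,0],[0,0,0,0,0,0],[0,0,0,0,0,0],[0,0,0,0,0,0],[0,0,0,0,0,0],[0,0,0,0,0,0]],
], hand=0.025)

```text
t: 22.45
ee_pos: [0.4665, -0.3148, 0.0024]
orientation: [0.0, 0.991, 0.136, 0.0]
wrist_force: [0.4, 0.4, 6.3]
width: 0.0249
```

```bash
python3 - <<'E'
from h import *
s,r=st();print(s['ee_pos'],s['width'],s['wrist_force'],s['wrist_torque'])
a=capture("wrist")[:,:,::-1];cv2.imwrite("pics/w4.png",a)
cv2.imwrite("pics/w4c.png",cv2.resize(a[0:400,230:430],(400,800))[:600])
E
```

```text
[ 0.4665 -0.3148  0.0024] 0.02486466936973321 [0.3813 0.3758 6.2781] [ 0.1475  0.0047 -0.0609]
```

View pics/w4.png

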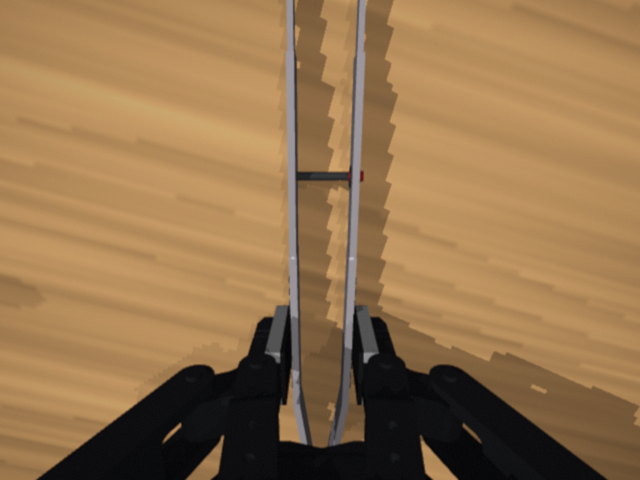

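The wrist view shows both blades held at the ribbed grips. The pin passes the right blade with part of its red end out at (361,177). Lifting now.

>>> jog_arm([
  [[0,0,-0.002,0,0,0],[0,0,-0.006,0,0,0],[0,0,-0.012,0,0,0],[0,0,-0.02,0,0,0],[0,0,-0.035,0,0,0],[0,0,-0.055,0,0,0],[0,0,-0.07,0,0,0],[0,0,-0.08,0,0,0]],
], hand=0.0235)

```text
t: 23.5
ee_pos: [0.4665, -0.3148, 0.0833]
orientation: [0.001, 0.991, 0.136, 0.0]
wrist_force: [-0.2, -0.2, -0.5]
width: 0.0237
```

```bash
python3 - <<'E'
from h import *
s,r=st();print(s['ee_pos'],s['width'],s['wrist_force'])
go([.395,-.005,.085],r)
E
```

```text
[ 0.4665 -0.3148  0.0833] 0.023686747376641407 [-0.1565 -0.1964 -0.5451]
J [-0.72  0.38  1.75 -0.    1.01  0.58] n rows 6.0
final [ 0.0149 -0.3176 -0.0022] [0. 0. 0.]
```

>>> jog_arm([
  [[0,-0.012,-0.002,0,0,0],[0.001,-0.035,-0.002,0,0,0],[0.003,-0.07,-0.002,0,0,0],[0.005,-0.11,-0.002,0,0,0],[0.007,-0.15,-0.002,0,0,0],[0.009,-0.19,-0.002,0,0,0],[0.01,-0.22,-0.002,0,0,0],[0.012,-0.25,-0.002,0,0,0]],
])

```text
t: 24.5
ee_pos: [0.4077, -0.0679, 0.0831]
orientation: [-0.001, 0.991, 0.137, -0.001]
wrist_force: [0.2, 0.2, -0.9]
width: 0.0235
```

>>> jog_arm([
  [[0.001,-0.025,0,0,0,0],[0.002,-0.048,0,0,0,0],[0.003,-0.062,0.005,0,0,0],[0.003,-0.067,0.013,0,0,0],[0.003,-0.068,0.022,0,0,0],[0.003,-0.068,0.031,0,0,0],[0.003,-0.068,0.038,0,0,0],[0.003,-0.068,0.043,0,0,0]],
], hand=0.0232)

```text
t: 25.5
ee_pos: [0.3946, -0.0046, 0.0402]
orientation: [-0.0, 0.991, 0.136, -0.001]
wrist_force: [-0.1, 0.4, -0.2]
width: 0.0235
```

```bash
python3 - <<'E'
from h import *
s,r=st();print(s['ee_pos'],s['width'],s['wrist_force'])
a=capture("wrist")[:,:,::-1];cv2.imwrite("pics/w5.png",a)
t=capture("top")[:,:,::-1];cv2.imwrite("pics/t5.png",t);c=capture("scene")[:,:,::-1];cv2.imwrite("pics/s5.png",c)
x=cv2.resize(a[140:230,270:400],(400,277),interpolation=cv2.INTER_CUBIC);y=cv2.resize(c[150:330,200:430],(400,313));z=cv2.resize(t[190:310,240:400],(400,300))
cv2.imwrite("pics/v5.png",np.vstack([np.hstack([x,z[:277]]),np.hstack([y,cv2.resize(a,(400,313))])]))
E
```

```text
[ 0.3946 -0.0046  0.0402] 0.02347558295961495 [-0.114   0.3572 -0.1571]
```

View pics/v5.png

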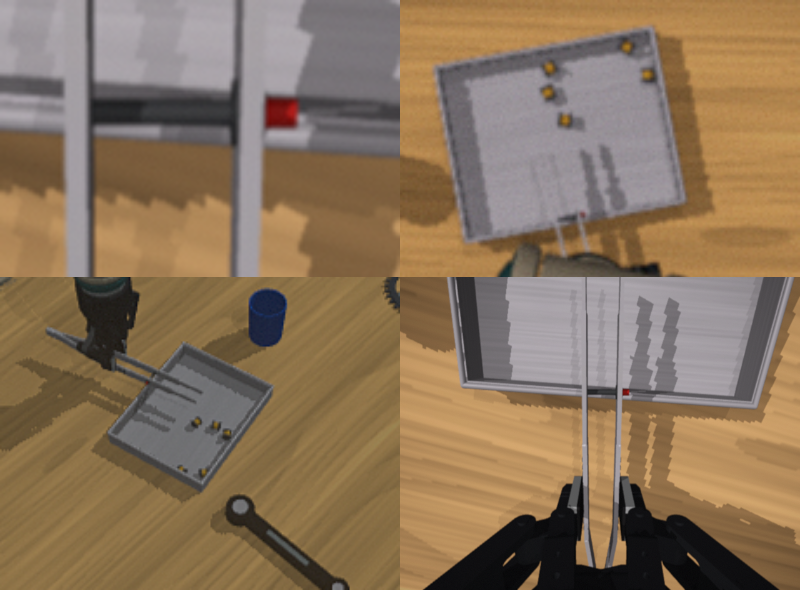

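Top view: five bolts in the tray, with the tips over it. Wrist crop: the red end stands about 33 px out of the right blade, which is roughly 3.7–4.1 mm, a little short of the full 5 mm. That agrees with a width of 23.5 mm. I'll tighten slightly.

>>> jog_arm([
  [[0,0,0,0,0,0],[0,0,0,0,0,0],[0,0,0,0,0,0],[0,0,0,0,0,0],[0,0,0,0,0,0],[0,0,0,0,0,0],[0,0,0,0,0,0],[0,0,0,0,0,0]],
], hand=0.0228)

```text
t: 26.65
ee_pos: [0.3946, -0.0043, 0.0408]
orientation: [0.0, 0.991, 0.136, -0.0]
wrist_force: [0.3, -0.1, -1.1]
width: 0.0229
```

```bash
cat > m.py <<'E'
from h import *
import sys
W=[];im=0
for k in range(4):
    W.append(get_state()['width']);im=im+capture("wrist").astype(float)/4
np.save(sys.argv[1],im)
for n,f in (("old",cv2.imread("pics/w5.png")[:,:,::-1].astype(float)),("new",im)):
    red=f[...,0]-f[...,1:].max(2);red[:150]=0;red[210:]=0;red[:,:330]=0;red[:,400:]=0
    v,u=np.where(red>50);vr=int(round(v.mean()));print(n,"red u",u.min(),u.max(),"v",v.min(),v.max(),"sum",red[vr-1:vr+2].mean(0).clip(0).sum()/red.max())
    print("row RGB",vr,[(k,*f[vr-1:vr+2,k].mean(0).astype(int)) for k in range(344,374)])
    print("blade row gray", vr-12,f[vr-16:vr-9,285:375].mean((0,2)).astype(int))
print("width",W,get_state()['ee_pos'])
a=cv2.resize(im[150:210,330:390].clip(0,255).astype(np.uint8)[:,:,::-1],(600,600),interpolation=cv2.INTER_NEAREST);cv2.imwrite("pics/"+sys.argv[1]+".png",a)
E
python3 m.py m1
```

```text
old red u 356 366 v 172 180 sum 8.152582159624414
row RGB 176 [(344, np.int64(55), np.int64(55), np.int64(57)), (345, np.int64(48), np.int64(48), np.int64(50)), (346, np.int64(53), np.int64(53), np.int64(55)), (347, np.int64(83), np.int64(81), np.int64(84)), (348, np.int64(131), np.int64(127), np.int64(131)), (349, np.int64(159), np.int64(154), np.int64(159)), (350, np.int64(164), np.int64(159), np.int64(164)), (351, np.int64(163), np.int64(158), np.int64(163)), (352, np.int64(163), np.int64(158), np.int64(163)), (353, np.int64(163), np.int64(158), np.int64(164)), (354, np.int64(156), np.int64(152), np.int64(157)), (355, np.int64(131), np.int64(119), np.int64(123)), (356, np.int64(108), np.int64(54), np.int64(55)), (357, np.int64(114), np.int64(18), np.int64(16)), (358, np.int64(118), np.int64(18), np.int64(16)), (359, np.int64(118), np.int64(19), np.int64(17)), (360, np.int64(118), np.int64(19), np.int64(17)), (361, np.int64(119), np.int64(21), np.int64(18)), (362, np.int64(123), np.int64(19), np.int64(17)), (363, np.int64(144), np.int64(23), np.int64(21)), (364, np.int64(165), np.i
[... 2227 characters left out ...]
 (370, np.int64(86), np.int64(84), np.int64(87)), (371, np.int64(84), np.int64(80), np.int64(84)), (372, np.int64(82), np.int64(79), np.int64(82)), (373, np.int64(82), np.int64(78), np.int64(82))]
blade row gray 164 [138 139 143 149 151 153 158 161 162 162 162 162 162 147  92  81 131 158
 161 162 162 162 162 163 164 164 164 165 164 160 158 156 154 153 153 153
 153 154 154 154 157 161 165 166 167 167 167 166 167 167 167 167 167 167
 167 167 167 167 166 152 107  89 115 154 163 162 162 162 162 163 165 166
 166 166 166 166 167 166 166 166 166 165 158 141 124 117 117 117 117 117]
width [0.02285147410467794, 0.022668381315932316, 0.02280856446915162, 0.022598008135053384] [ 0.3946 -0.0043  0.0408]
```

View pics/m1.png

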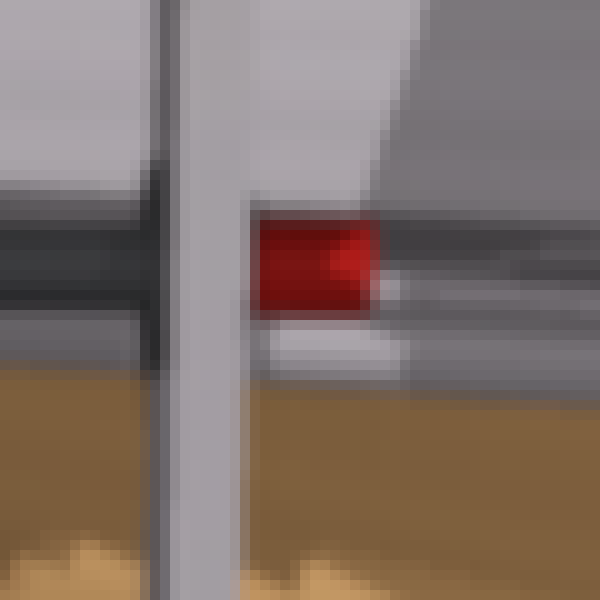

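The crop shows the red end wholly beyond the right blade, spanning u≈354.9–367.6. I'll convert that to millimetres at the right depths, allowing for the blade's top edge hiding part of the pin.

```bash
cat > n.py <<'E'
from h import *
i=camera_info("wrist");s,r=st();p=np.array(s['ee_pos'])
def lat(u,v,dz):  # tool-frame point on plane dz above TCP (tool down)
    return r.inv().apply(onz(i,u,v,p[2]+dz)-p)
def ed(x,lo,hi):  # subpixel crossing of mid level
    x=x[lo:hi];t=(x.max()+x.min())/2;k=np.where(np.diff(np.sign(x-t)))[0][0];return lo+k+(t-x[k])/(x[k+1]-x[k])
old=cv2.imread("pics/w5.png")[:,:,::-1].astype(float);new=np.load("m1.npy")
for n,f in (("hand23.2",old),("hand22.8",new)):
    row=f[174:179].mean(0);ra=row[:,0]-row[:,1]
    o=ed(ra,351,360);e=ed(ra,361,373);inn=ed(row[:,1],344,351);
    g=f[174:179,285:310].mean((0,2))
    print(n,"outer",o,"end",e,"inner",inn,"left",g.astype(int))
    for top in (.0096,.0116,.0136):
        O=lat(o,176,top);I=lat(inn,176,top);
        cam=r.inv().apply(np.array(i["cam_to_world"])[:3,3]-p)
        E=lat(e,176,top-.007)
        print(" top",top,"x",E[0],"blade th",(O-I)[1]*1e3,"outer y",O[1]*1e3,"red+ mm",(E-O)[1]*1e3)
E
python3 n.py
```

```text
hand23.2 outer 355.9481132075472 end 366.25873015873015 inner 347.461038961039 left [142 141 141 142 142 147 157 162 161 162 161 162 151 107  56  37  38  39
  38  38  38  39  38  38  38]
 top 0.0096 x 0.06508663260627645 blade th 3.0809960879264464 outer y 13.688861959182413 red+ mm 4.59762830681743
 top 0.0116 x 0.06536792237333282 blade th 3.03507010338106 outer y 13.500506115693986 red+ mm 4.541832877321887
 top 0.0136 x 0.06564921214038914 blade th 2.989144118835701 outer y 13.312150272205576 red+ mm 4.486037447826316
hand22.8 outer 355.20211693548384 end 367.024379024839 inner 346.59338929695696 left [142 142 141 141 142 142 147 158 162 161 161 161 161 147  92  47  37  38
  38  38  38  38  38  38  38]
 top 0.0096 x 0.06508695180972626 blade th 3.1251506278195205 outer y 13.41804530933461 red+ mm 5.160907920526561
 top 0.0116 x 0.0653682370545982 blade th 3.0785664662888785 outer y 13.233726316566079 red+ mm 5.096932290798743
 top 0.0136 x 0.06564952229947013 blade th 3.031982304758249 outer y 13.049407323797547 red+ mm 5.032956661070929
```

Red protrusion is about 5.07 mm at hand 22.8 and 4.54 mm at 23.2, so 5.0 mm falls at about 22.87. I'll set 22.9 and check the tip height with the last picture.

>>> jog_arm([
  [[0,0,0,0,0,0],[0,0,0,0,0,0],[0,0,0,0,0,0],[0,0,0,0,0,0],[0,0,0,0,0,0],[0,0,0,0,0,0],[0,0,0,0,0,0],[0,0,0,0,0,0]],
], hand=0.0229)

```text
t: 27.85
ee_pos: [0.3946, -0.0043, 0.0408]
orientation: [0.0, 0.991, 0.136, -0.0]
wrist_force: [0.6, 0.5, -0.7]
width: 0.0228
```

```bash
python3 m.py m2 | grep -E "^new|width"; sed -i 's/"m1.npy"/"m2.npy"/' n.py; python3 n.py | tail -4; python3 - <<'E'
from h import *
t=capture("top")[:,:,::-1];c=capture("scene")[:,:,::-1]
s,r=st();d=r.apply([1,0,0]);p=np.array(s['ee_pos'])+d*.143
for z in(.03,.045,.06):
  p[2]=z;print(p,proj(camera_info("top"),p),proj(camera_info("scene"),p))
cv2.imwrite("pics/e.png",np.hstack([cv2.resize(t[225:285,280:340],(400,400),interpolation=cv2.INTER_NEAREST),cv2.resize(c[205:265,255:335],(400,300),interpolation=cv2.INTER_NEAREST)[np.r_[0:300,[0]*100]]]))
E
```

```text
new red u 356 367 v 172 180 sum 9.380870561282933
width [0.0228063334856767, 0.022958551415262415, 0.02296898704188729, 0.02297309701454052] [ 0.3946 -0.0043  0.0408]
  38  38  38  38  38  38  38]
 top 0.0096 x 0.06509664444136787 blade th 3.123853895560899 outer y 13.45196572091887 red+ mm 5.162001545580134
 top 0.0116 x 0.06537786318827032 blade th 3.077295220564935 outer y 13.267596180490772 red+ mm 5.098020970351218
 top 0.0136 x 0.06565908193517284 blade th 3.030736545568952 outer y 13.083226640062666 red+ mm 5.034040395122321
[0.5323 0.0343 0.03  ] [np.float64(297.8930679521631), np.float64(242.24462420054286)] [np.float64(313.0407089923596), np.float64(221.97160182919848)]
[0.5323 0.0343 0.045 ] [np.float64(297.784850165844), np.float64(241.96801796491087)] [np.float64(312.9778461352258), np.float64(218.47218898799935)]
[0.5323 0.0343 0.06  ] [np.float64(297.6741516886808), np.float64(241.68507104740505)] [np.float64(312.9136768299962), np.float64(214.9000495567109)]
```

View pics/e.png

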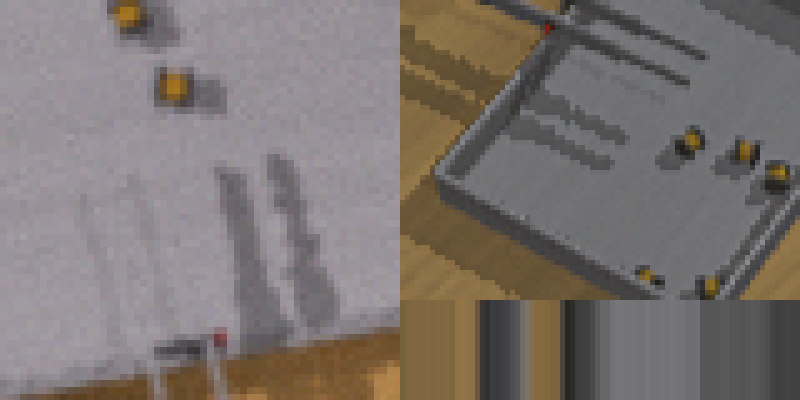

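The last view shows the blades clear above the tray wall with the tips at scene pixels ≈(316,216) and (313,222), which matches a tip height of about 44 mm. The bolts are well away from them. The red end measures about 5.1 mm at a width of about 22.9 mm, so I'm handing in.

```bash
python3 -c "
from plant import *
print(get_state()['t'],hand_in())"
```

```text
the job is handed in; nothing more can be done
28.15 None
```

I tipped all five bolts into the tray and stood the empty cup upright on the bench beside it. The job is handed in at 28 s with the arm holding the tweezers still over the tray.

- **Bolts and cup:** pictures after the pour showed five bolts in the tray. The cup was gripped only on its outside wall, and nothing showed a finger near the bolts.
- **Tweezers gap:** the grip width reads about 22.9 mm. The red end stands out about 5.1 mm by the wrist camera, with no bare pin showing, so the tips should be about 16 mm apart. I did not measure the tip gap directly.
- **Tip height:** the tips are about 44 mm above the bench, roughly 40 mm above the tray floor. They and the blades touch nothing.
- **Disagreements:**
  - The top and wrist cameras differed by about 5 mm on where the tweezers lay; I used the wrist value and the grasp held.
  - Opening the fingers from 22.8 to 22.9 mm did not visibly change the red length.
- **Other things:** the crank arm, chainring and bottle were never approached. I did not measure their positions again at the end.

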